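# Lay out lens parts for reassembly in reverse order

## Task

Four optical parts stand in a row in the cups of the teardown tray (an aluminium plate), in the order in which they came out of a lens barrel. For reassembly, move them one by one to the empty black assembly tray in the reverse order: the part that is leftmost in the teardown tray, seen from the robot, goes into the rightmost pocket of the assembly tray, and so on to the last. Each part must end flat on the floor of its own pocket, the same way up as before, and be let go.

Things in the scene. Friction and masses are not known exactly. Their poses are not given: they have to be found in the camera images.
- lens_mid (a point): Lens in its cell: a dark solid disc 33 mm in diameter, 16 mm high, with a clear glass dome of 4 mm more on top. The point is on its axis, 8 mm above its underside. Mass about 40 g. Its axes: z up; its x axis (the line to grip along) points away from the robot, turned up to 0.4 rad.
- spacer_mid (a point): Spacer: a plain aluminium tube, 26 mm outer diameter, 20 mm bore, 26 mm high, standing on end. The point is on its axis, 13 mm above its underside. Mass about 30 g. Its axes: z up; its x axis (the line to grip along) points away from the robot, turned up to 0.4 rad.
- filter_mid (a point): Filter: a square aluminium frame 32 x 32 mm, 14 mm high, with a glass pane. The point is at its centre, 7 mm above its underside. Mass about 35 g; grip it across two opposite sides. Its axes: z up; its x axis (the line to grip along) points away from the robot, turned up to 0.4 rad.
- nut_mid (a point): Retaining nut: a hexagonal steel nut, 32 mm across flats, 14 mm high, with an open 20 mm bore. The point is on its axis, 7 mm above its underside; two of its flats face its own +x and -x. Mass about 50 g. Its axes: z up; its x axis (the line to grip along) points away from the robot, turned up to 0.4 rad.
- teardown_tray: Fixed aluminium plate, 66 mm (x) by 250 mm (y) by 8 mm high, lying on the bench and carrying four grey cups in a row along its y axis, centres at y = +90, +30, -30, -90 mm (x = 0). Origin: centre of its underside, on the bench top. Its +y end is the left end seen from the robot; it may be turned up to 0.15 rad. It may be the nearer or the farther of the two trays.
- cup_lens: Fixed grey square cup in which the lens stands at the start (which cup it is along the row varies). Outer 56 x 56 mm, wall and floor 3 mm, rim 7 mm above its underside; the part stands on the cup's floor, 11 mm above the bench, up to 4 mm off the middle. Origin: centre of its underside, 8 mm above the bench. It never moves, so it still tells where the lens came from.
- cup_spacer: Fixed grey square cup in which the spacer stands at the start (which cup it is along the row varies). Outer 56 x 56 mm, wall and floor 3 mm, rim 7 mm above its underside; the part stands on the cup's floor, 11 mm above the bench, up to 4 mm off the middle. Origin: centre of its underside, 8 mm above the bench. It never moves, so it still tells where the spacer came from.
- cup_filter: Fixed grey square cup in which the filter stands at the start (which cup it is along the row varies). Outer 56 x 56 mm, wall and floor 3 mm, rim 7 mm above its underside; the part stands on the cup's floor, 11 mm above the bench, up to 4 mm off the middle. Origin: centre of its underside, 8 mm above the bench. It never moves, so it still tells where the filter came from.
- cup_nut: Fixed grey square cup in which the nut stands at the start (which cup it is along the row varies). Outer 56 x 56 mm, wall and floor 3 mm, rim 7 mm above its underside; the part stands on the cup's floor, 11 mm above the bench, up to 4 mm off the middle. Origin: centre of its underside, 8 mm above the bench. It never moves, so it still tells where the nut came from.
- assembly_tray: Fixed black plate, 66 mm (x) by 250 mm (y) by 12 mm high, lying on the bench, with four empty square pockets 51 x 51 mm, 4 mm deep (floor 8 mm above the bench, rim 12 mm) in a row along its y axis, centres at y = +90, +30, -30, -90 mm (x = 0). Origin: centre of its underside, on the bench top. Its +y end is the left end seen from the robot; it may be turned up to 0.15 rad.
Not all that is in view belongs to the job. What is shaped like the part that bears nut_mid but purple or yellow is not meant.

How it is judged:
At the end, for the whole second after the job is handed in: Each part lies in the pocket that mirrors its start cup (leftmost cup to rightmost pocket, second to third, and so on), its centre within 12 mm of the pocket's middle along either side of the tray, on the pocket floor (height within 3 mm), upright within 0.15 rad, at rest (((y of cup_lens in the frame of teardown_tray between 0.07 and 0.11 m and y of lens_mid in the frame of assembly_tray between -0.102 and -0.078 m) or (y of cup_lens in the frame of teardown_tray between 0.01 and 0.05 m and y of lens_mid in the frame of assembly_tray between -0.042 and -0.018 m) or (y of cup_lens in the frame of teardown_tray between -0.05 and -0.01 m and y of lens_mid in the frame of assembly_tray between 0.018 and 0.042 m) or (y of cup_lens in the frame of teardown_tray between -0.11 and -0.07 m and y of lens_mid in the frame of assembly_tray between 0.078 and 0.102 m)) and x of lens_mid in the frame of assembly_tray between -0.012 and 0.012 m and z of lens_mid in the frame of assembly_tray between 0.013 and 0.019 m and angle between each of lens_mid, spacer_mid, filter_mid, nut_mid's own z axis and vertical below 0.15 rad and linear speed of each of lens, spacer, filter, nut below 0.02 m/s and ((y of cup_spacer in the frame of teardown_tray between 0.07 and 0.11 m and y of spacer_mid in the frame of assembly_tray between -0.102 and -0.078 m) or (y of cup_spacer in the frame of teardown_tray between 0.01 and 0.05 m and y of spacer_mid in the frame of assembly_tray between -0.042 and -0.018 m) or (y of cup_spacer in the frame of teardown_tray between -0.05 and -0.01 m and y of spacer_mid in the frame of assembly_tray between 0.018 and 0.042 m) or (y of cup_spacer in the frame of teardown_tray between -0.11 and -0.07 m and y of spacer_mid in the frame of assembly_tray between 0.078 and 0.102 m)) and x of spacer_mid in the frame of assembly_tray between -0.012 and 0.012 m and z of spacer_mid in the frame of assembly_tray between 0.018 and 0.024 m and ((y of cup_filter in the frame of teardown_tray between 0.07 and 0.11 m and y of filter_mid in the frame of assembly_tray between -0.102 and -0.078 m) or (y of cup_filter in the frame of teardown_tray between 0.01 and 0.05 m and y of filter_mid in the frame of assembly_tray between -0.042 and -0.018 m) or (y of cup_filter in the frame of teardown_tray between -0.05 and -0.01 m and y of filter_mid in the frame of assembly_tray between 0.018 and 0.042 m) or (y of cup_filter in the frame of teardown_tray between -0.11 and -0.07 m and y of filter_mid in the frame of assembly_tray between 0.078 and 0.102 m)) and x of filter_mid in the frame of assembly_tray between -0.012 and 0.012 m and z of filter_mid in the frame of assembly_tray between 0.012 and 0.018 m and ((y of cup_nut in the frame of teardown_tray between 0.07 and 0.11 m and y of nut_mid in the frame of assembly_tray between -0.102 and -0.078 m) or (y of cup_nut in the frame of teardown_tray between 0.01 and 0.05 m and y of nut_mid in the frame of assembly_tray between -0.042 and -0.018 m) or (y of cup_nut in the frame of teardown_tray between -0.05 and -0.01 m and y of nut_mid in the frame of assembly_tray between 0.018 and 0.042 m) or (y of cup_nut in the frame of teardown_tray between -0.11 and -0.07 m and y of nut_mid in the frame of assembly_tray between 0.078 and 0.102 m)) and x of nut_mid in the frame of assembly_tray between -0.012 and 0.012 m and z of nut_mid in the frame of assembly_tray between 0.012 and 0.018 m); the robot touches nothing.
It also fails if it takes over 83 s, if anything falls off the work surface, if the arm or the gripper's body presses on something with over 40 N, if the wrist force passes 120 N, or if a joint passes its speed limit or range.

## Robot

A 7-joint arm with a two-finger parallel gripper is mounted at the origin on a cart in front of the work surface, level with it; the furniture and walls round the work are solid. World frame = base frame: x ahead of the robot, y to its left, z up, the work surface at z = 0. Lengths are in m, angles in rad, forces in N, time in s.
With the tool pointing down it reaches from about 0.4 to 0.925 m from the base axis. Payload 4.1 kg.
Tool frame: the origin (TCP) lies on the mounting face of the last link; the fingertips stand 173 mm ahead of it and the grasp point (between the pads) lies 155 mm ahead of it; z points along the fingers, y is the line along which they close (so a half turn about z gives the same grasp; the last joint's range is limited). The gripper opens to 85 mm and grips with 20 to 120 N. Pads are 22 mm wide; open, the fingers measure 114 mm over their backs; the gripper's body (76 mm by 85 mm) begins 54 mm behind the grasp point. The pads swing forward as they close: fully open they stand 13 mm farther back than shut.
Start: joints at [-1.32, 0.398, 0.045, 1.537, -0.019, 1.207, -0.051], TCP at [0.223, 0.611, 0.405] pointing down, gripper open.
Joint ranges: [-2.82, 2.82], [-0.49, 2.23], [-1.37, 1.46], [0, 2.46], [-1.36, 4.5], [0.23, 2], [-2.94, 2.94]. Speed limits (rad/s): [2.57, 2.57, 3.14, 3.14, 3.14, 3.14, 3.14].

## Interface

Orientations are given as a 3x3 rotation matrix whose columns are the frame's x, y, z axes.
In Python, from plant import status, imaging, job, nets gives the robot as it stands.
- The arm moves only by the tool step_arm, never from a script. Its argument "rows" is one flat list of numbers, 7 for each row, row after row: the shift along the world's x, y, z in m, then the turn, a rotation vector about the world's x, y, z in rad, then the gripper's target within -1 to 1 (fully open at 1, half-way at 0, shut at -1). A call has 1 to 20 rows; each row is the pose to reach, as a shift and turn from the pose commanded when the call began; what a row does not reach only later rows make up. A row lasts 1/12 s, in which the tool goes at most 41.7 mm and 7.16 degrees, less where a joint would pass 70% of its speed; a pose out of reach is approached as far as the arm can. A call with a gripper value outside its range is refused whole. The fingers move at their own pace and stop on an object; the grip force is fixed at half the most. Time passes only in rows, so rows that repeat a pose let the fingers close. It gives the time, the measured TCP pose, the force, the opening and the grip force at its end, in the units of the state.
- status.state(): the state, without advancing time (a new reading comes with each control period).
- imaging.read_camera(name): name is "scene" or "top" or "wrist"; returns the picture (384x512x3 uint8, red, green, blue); there is no depth.
- imaging.get_calibration(name): a dict with "intrinsics" (3x3 intrinsics, pixels), "cam_to_world" (4x4, takes a point from camera to world coordinates). Camera axes: x right, y down, z forward; pixel columns grow to the right and rows downward; lengths in m; the calibration is good to about 2 mm. The wrist camera is an equidistant fisheye: a pixel r from the principal point sees the ray r / f radians off the axis. A picture is of the moment at which its call begins: read the wrist's pose just before it. get_calibration takes no time and is no camera call; for the wrist camera it gives the pose at the moment of the call.
- job.hand_in(): hands the job in; it is judged then, once.
Trained networks look in the newest picture that a camera, given by its name, has taken for a name from the list of things; names that differ only in an ending like _2 or _b are one class to them, and where a whole thing is asked for, a point or a joint stands for the part that bears it (a point fixed in the world has none). Each returns a list of dicts, best first, with "p" (0 to 1); they miss things now and then, are a little off and sometimes report something else, mostly with a low value. They report only what shows in the picture. A call takes as long as a camera call. They do not tell look-alikes from the thing itself.
- nets.trace(camera, label): "pixels" (384x512 bool, what is visible of it) and "bbox" ([centre column, centre row, width, height] in pixels, round what is visible of it).
The state is a dict: "time": time; "joint_positions": joint angles; "qd": joint speeds; "joint_efforts": joint torques, N m; "tool_pos": TCP position; "eef_rot": TCP orientation; "contact_force": force on the tool from outside, world axes, zero at the start; "torque": the same for the moment, N m; "width": finger opening in m; "grip_force": force on a finger pad.
Only numpy, scipy, OpenCV 4.12 (cv2) and the standard library are available. Lean on these libraries where they do the work, as an engineer would, in place of code of your own. Each camera call takes 0.05 s, during which the arm holds its last target. There are 200 camera calls.

## Working session

There is one attempt and no reset: what is moved stays moved. The work goes in short steps, Python scripts to look and compute and a tool call to move; the robot and the scene stay as the last step left them, time stands still between calls to the robot, and variables do not carry over. Pictures are saved under pics/ and viewed, at most 15 in all, crops included, and the job is handed in when it is done.

Besides the shell and the picture viewer there is one more tool, called as name(argument=value, ...), one argument or row to a line, values as JSON. step_arm: Moves the arm, as the interface text tells. Its arguments: {"type":"object","properties":{"rows":{"type":"array","items":{"type":"number"}}},"required":["rows"]}

```bash
mkdir -p pics; python3 - <<'E'
from plant import status, imaging
import cv2, numpy as np
s=status.state(); print({k:np.round(v,3).tolist() for k,v in s.items()})
for n in ("scene","top"):
    im=imaging.read_camera(n); cv2.imwrite(f"pics/{n}0.png",im[:,:,::-1]); c=imaging.get_calibration(n); print(n,np.round(c["intrinsics"],1).tolist(),np.round(c["cam_to_world"],3).tolist())
a=cv2.imread("pics/top0.png"); cv2.imwrite("pics/top0.png",cv2.resize(a,(800,600),interpolation=cv2.INTER_CUBIC))
print(np.round(imaging.get_calibration("wrist")["cam_to_world"],3).tolist(),imaging.get_calibration("wrist")["intrinsics"])
E
```

```text
{'time': 0.0, 'joint_positions': [-1.32, 0.399, 0.045, 1.538, -0.019, 1.207, -0.051], 'qd': [-0.002, 0.0, 0.001, -0.001, 0.0, -0.001, -0.002], 'joint_efforts': [-0.0, -47.511, 1.364, -25.423, 0.011, 0.009, 0.0], 'tool_pos': [0.223, 0.61, 0.404], 'eef_rot': [[-0.94, 0.343, -0.001], [0.343, 0.94, -0.002], [-0.0, -0.002, -1.0]], 'contact_force': [-0.237, 0.74, 0.213], 'torque': [0.016, 0.013, 0.041], 'grip_force': 0.0, 'width': 0.085}
scene [[465.8, 0.0, 254.9], [0.0, 465.8, 194.8], [0.0, 0.0, 1.0]] [[0.717, -0.362, 0.596, -0.014], [-0.697, -0.401, 0.595, -0.312], [0.023, -0.842, -0.54, 0.503], [0.0, 0.0, 0.0, 1.0]]
top [[455.3, 0.0, 258.3], [0.0, 455.3, 191.2], [0.0, 0.0, 1.0]] [[-0.02, -0.979, 0.202, 0.32], [-1.0, 0.02, -0.004, 0.197], [0.0, -0.202, -0.979, 1.002], [0.0, 0.0, 0.0, 1.0]]
[[0.343, 0.905, 0.252, 0.159], [0.939, -0.33, -0.094, 0.634], [-0.002, 0.269, -0.963, 0.374], [0.0, 0.0, 0.0, 1.0]] [[297.31863964   0.         245.8367982 ]
 [  0.         297.31863964 192.15660901]
 [  0.           0.           1.        ]]
```

View pics/top0.png

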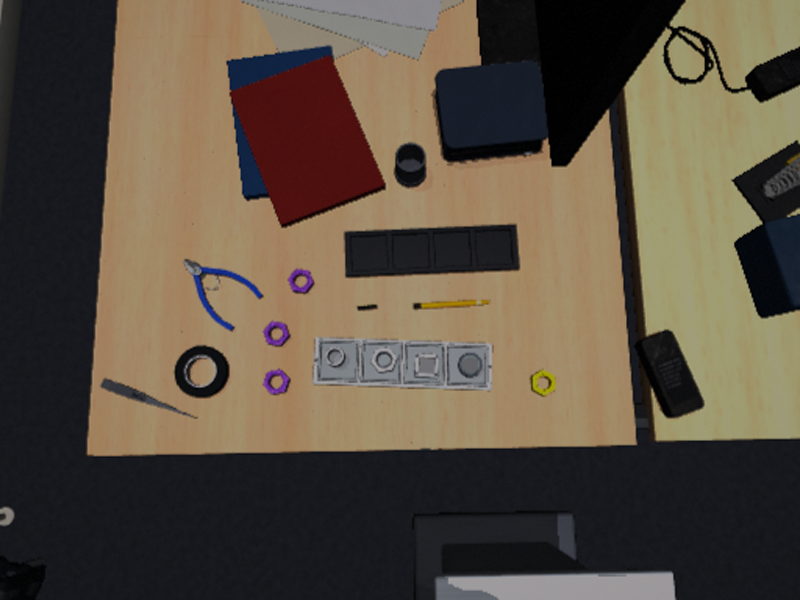

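View pics/scene0.png

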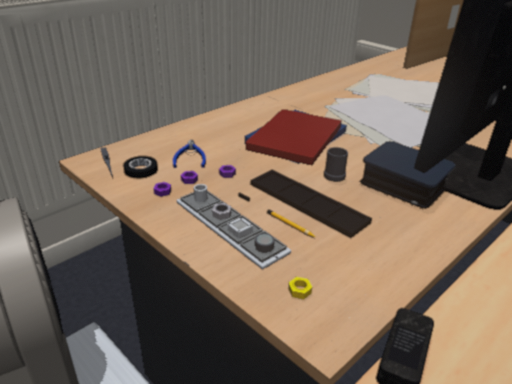

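The top picture (800x600 px) shows the teardown tray nearer the robot. From left to right it holds the spacer (336,357), nut (384,361), filter (427,366) and lens (469,365). The black assembly tray is behind it at (432,250).

Things that could be taken for the nut are the purple ones at (301,281), (277,333) and (277,382), and the yellow one at (543,382). I choose the grey nut in the cup at (384,361).

```bash
cat > h.py <<'E'
from plant import status, imaging, nets
import cv2, numpy as np
def plane(cam,px,z,c=None):
    c=c or imaging.get_calibration(cam); K=c["intrinsics"];T=np.array(c["cam_to_world"])
    p=(np.atleast_2d(px)-[K[0][2],K[1][2]])/K[0][0]
    if cam=="wrist":
        r=np.linalg.norm(p,axis=1,keepdims=True)+1e-9
        d=np.c_[p/r*np.sin(r),np.cos(r)]
    else: d=np.c_[p,np.ones(len(p))]
    d=d@T[:3,:3].T; o=T[:3,3]
    return (o+d*((z-o[2])/d[:,2])[:,None])[:,:2]
def rect(cam,label,z,c=None):
    out=[]
    for t in nets.trace(cam,label)[:3]:
        m=t["pixels"].astype(np.uint8)
        ct=max(cv2.findContours(m,cv2.RETR_EXTERNAL,cv2.CHAIN_APPROX_NONE)[0],key=cv2.contourArea)[:,0,:]
        w=plane(cam,ct,z,c).astype(np.float32)
        (x,y),(a,b),ang=cv2.minAreaRect(w*1000)
        out.append((round(t["p"],2),np.round(t["bbox"]).tolist(),"xy",round(x),round(y),"size",round(a),round(b),"ang",round(ang,1)))
    return out
Z=dict(lens_mid=.027,spacer_mid=.037,filter_mid=.025,nut_mid=.025,teardown_tray=.008,assembly_tray=.012,cup_lens=.015,cup_spacer=.015,cup_filter=.015,cup_nut=.015)
E
python3 - <<'E'
from h import *
im=imaging.read_camera("top")
for k,z in Z.items(): print(k,*rect("top",k,z),sep="\n  ")
c=im[205:260,195:325]; cv2.imwrite("pics/crop.png",cv2.resize(c[:,:,::-1],None,fx=6,fy=6,interpolation=cv2.INTER_CUBIC))
E
```

```text
lens_mid
  (0.55, [301.0, 232.0, 11.0, 15.0], 'xy', 427, 104, 'size', 30, 32, 'ang', 43.4)
spacer_mid
  (0.41, [214.0, 228.0, 15.0, 10.0], 'xy', 447, 293, 'size', 8, 20, 'ang', 31.3)
filter_mid
  (0.63, [275.0, 236.0, 14.0, 15.0], 'xy', 428, 163, 'size', 30, 32, 'ang', 88.7)
nut_mid
  (0.71, [189.0, 180.0, 13.0, 12.0], 'xy', 549, 343, 'size', 29, 17, 'ang', 16.6)
  (0.64, [177.0, 247.0, 14.0, 13.0], 'xy', 408, 370, 'size', 28, 28, 'ang', 88.9)
  (0.47, [347.0, 245.0, 17.0, 12.0], 'xy', 400, 6, 'size', 33, 34, 'ang', 42.7)
teardown_tray
  (0.6, [258.0, 235.0, 114.0, 32.0], 'xy', 433, 254, 'size', 140, 65, 'ang', 83.7)
assembly_tray
  (0.81, [276.0, 162.0, 114.0, 34.0], 'xy', 594, 152, 'size', 73, 253, 'ang', 1.7)
cup_lens
cup_spacer
  (0.6, [217.0, 231.0, 29.0, 30.0], 'xy', 437, 287, 'size', 60, 57, 'ang', 88.9)
  (0.44, [301.0, 233.0, 12.0, 15.0], 'xy', 428, 103, 'size', 31, 31, 'ang', 61.6)
cup_filter
  (0.89, [273.0, 233.0, 23.0, 27.0], 'xy', 431, 165, 'size', 57, 54, 'ang', 88.9)
  (0.16, [260.0, 233.0, 112.0, 34.0], 'xy', 427, 157, 'size', 168, 63, 'ang', 88.9)
cup_nut
  (0.56, [245.0, 231.0, 30.0, 30.0], 'xy', 432, 226, 'size', 57, 59, 'ang', 88.9)
```

View pics/crop.png

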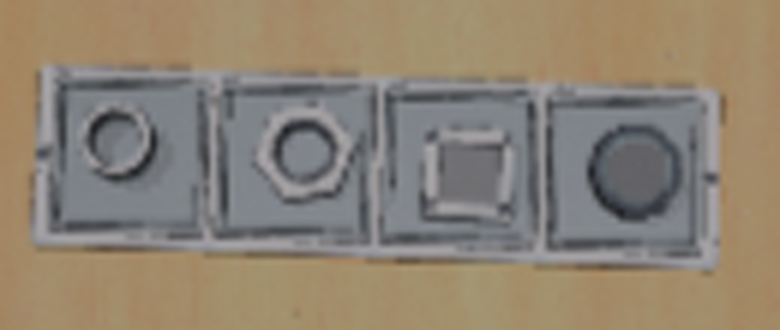

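The crop confirms the row from left to right: spacer, hex nut, square filter, lens. I'll move above it for a closer wrist view.

step_arm(
  rows=[0.28,-0.41,-0.1,0,0,-1.24,0.5,0.28,-0.41,-0.1,0,0,-1.24,0.5,0.28,-0.41,-0.1,0,0,-1.24,0.5,0.28,-0.41,-0.1,0,0,-1.24,0.5,0.28,-0.41,-0.1,0,0,-1.24,0.5,0.28,-0.41,-0.1,0,0,-1.24,0.5,0.28,-0.41,-0.1,0,0,-1.24,0.5,0.28,-0.41,-0.1,0,0,-1.24,0.5,0.28,-0.41,-0.1,0,0,-1.24,0.5,0.28,-0.41,-0.1,0,0,-1.24,0.5,0.28,-0.41,-0.1,0,0,-1.24,0.5,0.28,-0.41,-0.1,0,0,-1.24,0.5,0.28,-0.41,-0.1,0,0,-1.24,0.5,0.28,-0.41,-0.1,0,0,-1.24,0.5,0.28,-0.41,-0.1,0,0,-1.24,0.5,0.28,-0.41,-0.1,0,0,-1.24,0.5,0.28,-0.41,-0.1,0,0,-1.24,0.5],
)

```text
time: 2.07
tool_pos: [0.5019, 0.2028, 0.305]
eef_rot: [[0.015, 1.0, -0.0], [1.0, -0.015, 0.001], [0.001, -0.0, -1.0]]
contact_force: [-0.4, -0.4, 0.4]
width: 0.0644
grip_force: 0.0
```

```bash
python3 - <<'E'
from h import *
s=status.state(); print(s["time"],np.round(s["tool_pos"],4),np.round(s["eef_rot"],3).tolist(),s["width"],np.abs(s["qd"]).max())
c=imaging.get_calibration("wrist"); im=imaging.read_camera("wrist")
np.save("c1.npy",c["cam_to_world"]);np.save("im1.npy",im)
for k,z in Z.items(): print(k,*rect("wrist",k,z,c),sep="\n  ")
cv2.imwrite("pics/w1.png",cv2.resize(im[:,:,::-1],(800,600),interpolation=cv2.INTER_CUBIC))
E
```

```text
2.0667 [0.5019 0.2028 0.305 ] [[0.015, 1.0, -0.0], [1.0, -0.015, 0.001], [0.001, -0.0, -1.0]] 0.06441688484777473 0.006575243847142826
lens_mid
  (0.76, [183.0, 290.0, 19.0, 32.0], 'xy', 439, 104, 'size', 38, 14, 'ang', 66.1)
spacer_mid
  (0.78, [176.0, 94.0, 33.0, 30.0], 'xy', 445, 290, 'size', 25, 30, 'ang', 86.5)
filter_mid
  (0.94, [171.0, 230.0, 37.0, 33.0], 'xy', 431, 168, 'size', 34, 34, 'ang', 83.0)
nut_mid
  (0.96, [176.0, 170.0, 35.0, 40.0], 'xy', 439, 224, 'size', 37, 32, 'ang', 39.0)
  (0.94, [146.0, 16.0, 36.0, 33.0], 'xy', 417, 364, 'size', 29, 37, 'ang', 80.6)
  (0.71, [218.0, 11.0, 40.0, 23.0], 'xy', 481, 361, 'size', 21, 32, 'ang', 86.7)
teardown_tray
  (0.65, [178.0, 182.0, 73.0, 245.0], 'xy', 436, 198, 'size', 250, 67, 'ang', 87.3)
assembly_tray
  (0.73, [342.0, 216.0, 72.0, 212.0], 'xy', 595, 194, 'size', 70, 167, 'ang', 1.5)
cup_lens
  (0.58, [194.0, 277.0, 17.0, 45.0], 'xy', 448, 108, 'size', 59, 22, 'ang', 84.1)
cup_spacer
cup_filter
  (0.82, [174.0, 225.0, 57.0, 59.0], 'xy', 434, 168, 'size', 60, 59, 'ang', 87.8)
cup_nut
  (0.46, [340.0, 214.0, 77.0, 216.0], 'xy', 594, 195, 'size', 70, 167, 'ang', 1.6)
```

View pics/w1.png

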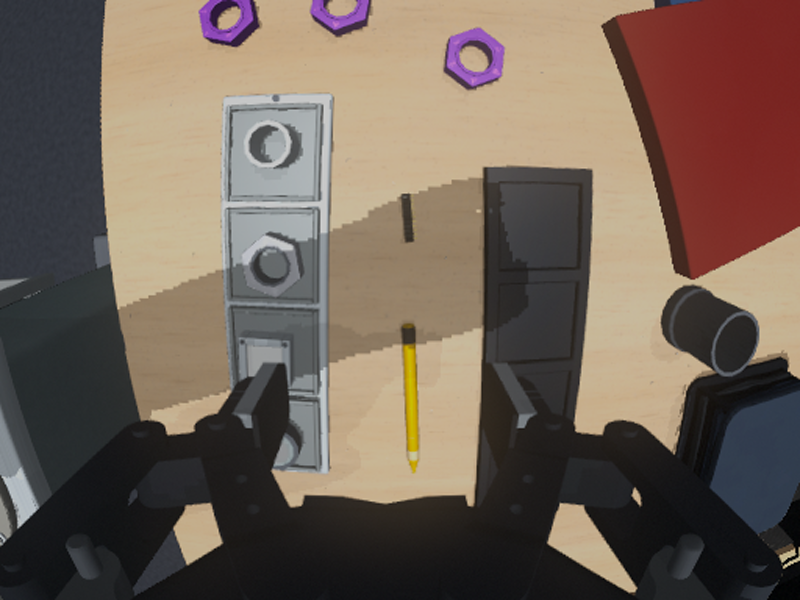

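The wrist picture shows the spacer (269,145), nut (272,265), filter (265,365), lens (290,445, partly hidden by the finger) and the empty pockets at (540,226), (537,320) and below. To get the grip angles I'll rectify the nut and filter area.

```bash
python3 - <<'E'
from h import *
c=dict(imaging.get_calibration("wrist"));T=np.load("c1.npy");c["cam_to_world"]=T;im=np.load("im1.npy");K=np.array(c["intrinsics"])
def proj(P):
    q=(P-T[:3,3])@T[:3,:3]; r=np.linalg.norm(q[...,:2],axis=-1); th=np.arctan2(r,q[...,2]); 
    return (q[...,:2]/r[...,None]*th[...,None]*K[0,0]+K[:2,2])
def rec(x0,x1,y0,y1,z,s):
    # image right = -y, up = +x
    n=int((y1-y0)*1000*s);m=int((x1-x0)*1000*s)
    Y,X=np.meshgrid(y1-np.arange(n)/s/1000,x1-np.arange(m)/s/1000)
    p=proj(np.stack([X,Y,np.full_like(X,z)],-1)).astype(np.float32)
    return cv2.remap(im,p[...,0],p[...,1],cv2.INTER_CUBIC)[:,:,::-1]
a=rec(.40,.47,.15,.31,.025,5)   # 800x350
b=np.clip(rec(.55,.64,.15,.31,.012,2.7).astype(int)*3,0,255).astype(np.uint8)
o=np.zeros((600,800,3),np.uint8); o[:350]=a[:350,:800]; o[355:355+b.shape[0],:b.shape[1]]=b[:245]
cv2.imwrite("pics/rec.png",o)
f=lambda p,z:print(p,np.round(plane("wrist",np.array(p)/1.5625,z,c)*1000,1).tolist())
f([(484,168),(592,170),(585,268+5),(484,281)],.012)
f([(500,182),(582,184),(580,270),(499,269)],.012)
f([(223,95),(331,95),(329,470)],.008)
f([(269,145)],.037)
E
```

```text
Traceback (most recent call last):
ValueError: could not broadcast input array from shape (349,800,3) into shape (350,800,3)
```

```bash
cat >> h.py <<'E'
def rec(im,c,x0,x1,y0,y1,z,s):
    T=np.array(c["cam_to_world"]);K=np.array(c["intrinsics"])
    n=round((y1-y0)*1000*s);m=round((x1-x0)*1000*s)
    Y,X=np.meshgrid(y1-np.arange(n)/s/1000,x1-np.arange(m)/s/1000)
    q=(np.stack([X,Y,np.full_like(X,z)],-1)-T[:3,3])@T[:3,:3]; r=np.linalg.norm(q[...,:2],axis=-1); th=np.arctan2(r,q[...,2])
    p=(q[...,:2]/r[...,None]*th[...,None]*K[0,0]+K[:2,2]).astype(np.float32)
    return cv2.remap(im,p[...,0],p[...,1],cv2.INTER_CUBIC)[:,:,::-1]
E
python3 - <<'E'
from h import *
c=dict(imaging.get_calibration("wrist"));c["cam_to_world"]=np.load("c1.npy");im=np.load("im1.npy")
a=rec(im,c,.40,.47,.15,.31,.025,5)
b=np.clip(rec(im,c,.55,.64,.15,.31,.012,2.7).astype(int)*3,0,255).astype(np.uint8)
o=np.zeros((600,800,3),np.uint8); o[:350]=a; o[355:355+b.shape[0],:b.shape[1]]=b
cv2.imwrite("pics/rec.png",o)
f=lambda p,z:print(p,np.round(plane("wrist",np.array(p)/1.5625,z,c)*1000,1).tolist())
f([(484,168),(592,170),(585,273),(484,281)],.012)
f([(500,182),(582,184),(580,270),(499,269)],.012)
f([(223,95),(331,95),(329,470)],.008)
f([(269,145)],.037)
E
```

```text
[(484, 168), (592, 170), (585, 273), (484, 281)] [[559.9, 275.4], [627.6, 277.3], [626.4, 213.8], [561.2, 209.2]]
[(500, 182), (582, 184), (580, 270), (499, 269)] [[569.4, 267.5], [621.1, 268.4], [622.7, 215.7], [570.1, 216.4]]
[(223, 95), (331, 95), (329, 470)] [[409.2, 324.1], [473.7, 318.6], [461.1, 73.7]]
[(269, 145)] [[444.2, 289.2]]
```

View pics/rec.png

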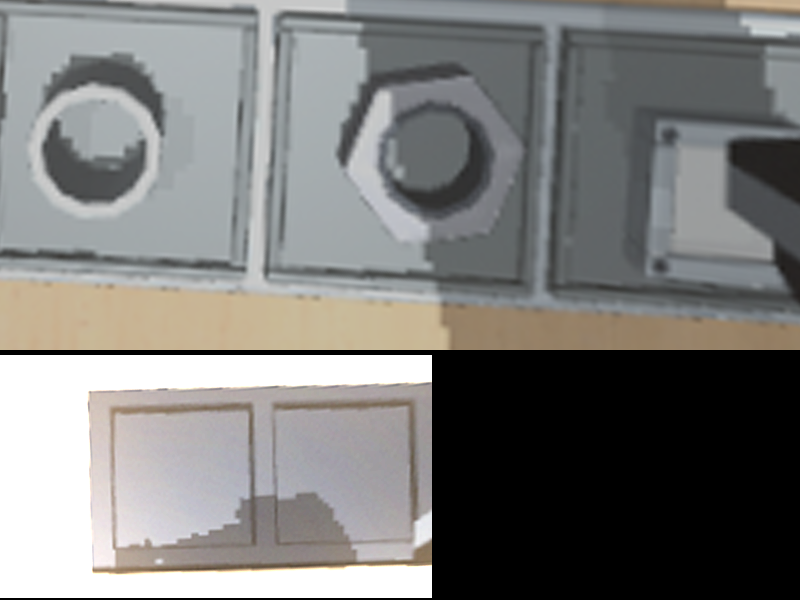

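Estimates in mm:

| Part | Position (x, y) | Yaw | Goes to |
|---|---|---|---|
| Spacer | (444, 289) | – | P4 (597, 62) |
| Nut | (438, 223) | +0.16 | P3 (596, 122) |
| Filter | (430, 164.5) | −0.07 | P2 (596, 182) |
| Lens | ≈(429, 105) | – | P1 (595, 242) |

I start with the spacer.

step_arm(
  rows=[-0.058,0.087,-0.03,0,0,0,0.5,-0.058,0.087,-0.04,0,0,0,0.5,-0.058,0.087,-0.05,0,0,0,0.5,-0.058,0.087,-0.06,0,0,0,0.5,-0.058,0.087,-0.08,0,0,0,0.5,-0.058,0.087,-0.1,0,0,0,0.5,-0.058,0.087,-0.105,0,0,0,0.5,-0.058,0.087,-0.105,0,0,0,0.5,-0.058,0.087,-0.105,0,0,0,0.5],
)

```text
time: 3.37
tool_pos: [0.4453, 0.2873, 0.2001]
eef_rot: [[0.02, 1.0, 0.0], [1.0, -0.02, -0.0], [-0.0, 0.0, -1.0]]
contact_force: [0.1, 0.4, -0.1]
width: 0.0641
grip_force: 0.0
```

```bash
python3 - <<'E'
from h import *
s=status.state(); print(np.round(s["tool_pos"],4),np.round(s["contact_force"],1),s["width"])
im=imaging.read_camera("wrist"); cv2.imwrite("pics/w2.png",cv2.resize(im[:,:,::-1],(800,600),interpolation=cv2.INTER_CUBIC))
E
```

```text
[0.4453 0.2873 0.2001] [ 0.1  0.4 -0.1] 0.06410519622976238
```

View pics/w2.png

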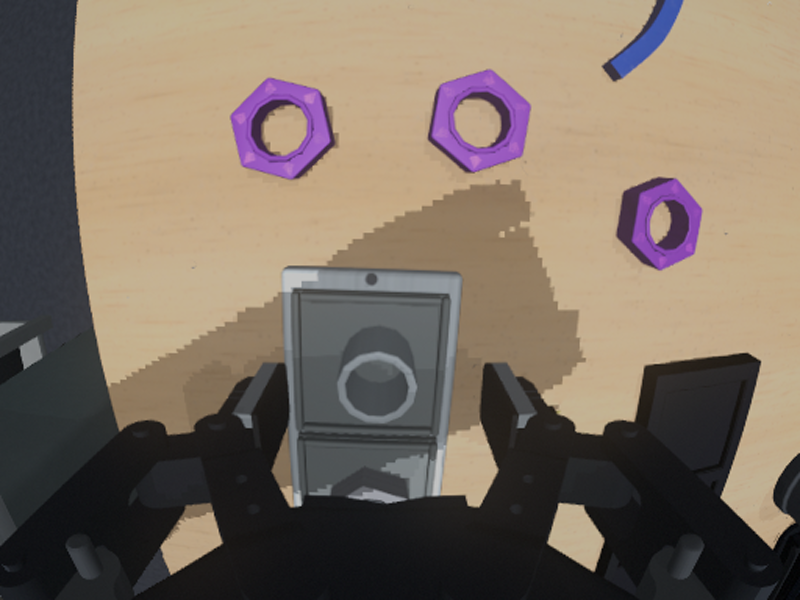

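The spacer rim (377,387) sits between the pads (285 and 483), so I close and lift.

step_arm(
  rows=[0,0,0,0,0,0,-1,0,0,0,0,0,0,-1,0,0,0,0,0,0,-1,0,0,0,0,0,0,-1,0,0,0,0,0,0,-1,0,0,0,0,0,0,-1,0,0,0,0,0,0,-1,0,0,0,0,0,0,-1,0,0,0.02,0,0,0,-1,0,0,0.05,0,0,0,-1,0,0,0.05,0,0,0,-1],
)

```text
time: 4.33
tool_pos: [0.4468, 0.2886, 0.2543]
eef_rot: [[0.019, 1.0, 0.007], [1.0, -0.019, 0.006], [0.006, 0.007, -1.0]]
contact_force: [1.5, 0.7, 0.1]
width: 0.0226
grip_force: 59.1
```

```bash
python3 - <<'E'
from h import *
s=status.state(); print(np.round(s["tool_pos"],4),np.round(s["contact_force"],1),s["width"])
im=imaging.read_camera("wrist"); cv2.imwrite("pics/w3.png",cv2.resize(im[180:330,150:350,::-1],(800,600),interpolation=cv2.INTER_CUBIC))
E
```

```text
[0.4468 0.2886 0.2543] [1.5 0.7 0.1] 0.022604173363236113
```

View pics/w3.png

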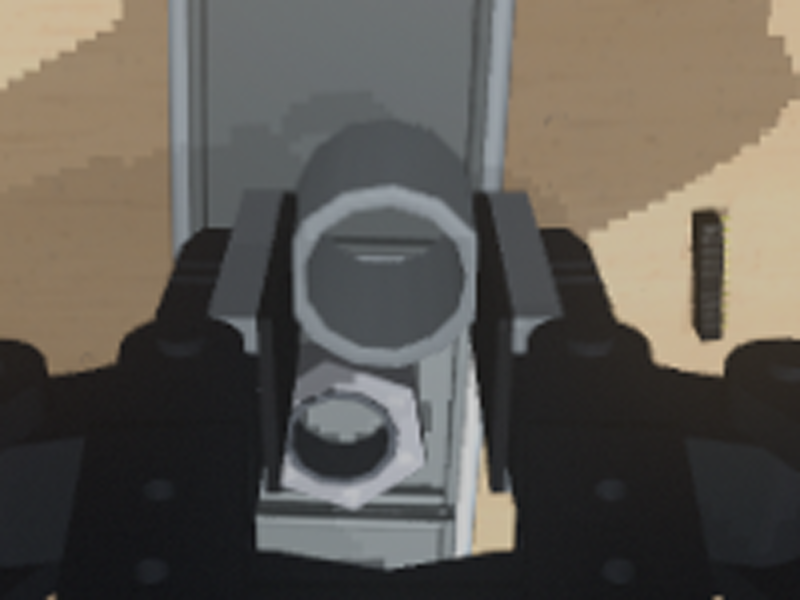

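The spacer is held upright. From this view I'll compute the tip depth and the rim depth along the tool axis.

```bash
python3 - <<'E'
from h import *
s=status.state();c=imaging.get_calibration("wrist");T=np.array(c["cam_to_world"]);K=np.array(c["intrinsics"]);R=np.array(s["eef_rot"]);p0=np.array(s["tool_pos"])
def ray(px,xp):
    q=(np.array(px)/4+[150,180]-K[:2,2])/K[0,0];r=np.linalg.norm(q);d=np.r_[q/r*np.sin(r),np.cos(r)]
    d=R.T@(T[:3,:3]@d);o=R.T@(T[:3,3]-p0);print(px,np.round((o+d*(xp-o[0])/d[0])*1000,1))
for p in [(293,195),(478,195),(260,320)]: ray(p,.011)
ray((387,187),.013);ray((295,262),0.);ray((385,360),-.013)
E
```

```text
(293, 195) [ 11.  -11.2 167.9]
(478, 195) [ 11.   12.1 167.9]
(260, 320) [ 11.  -12.2 135.1]
(387, 187) [ 13.    0.7 165.8]
(295, 262) [  0.  -11.5 171.2]
(385, 360) [-13.    0.4 167.8]
```

step_arm(
  rows=[0.15,-0.226,0.01,0,0,0,-1,0.15,-0.226,0.01,0,0,0,-1,0.15,-0.226,0.01,0,0,0,-1,0.15,-0.226,0.01,0,0,0,-1,0.15,-0.226,0.01,0,0,0,-1,0.15,-0.226,0.01,0,0,0,-1,0.15,-0.226,0.01,0,0,0,-1,0.15,-0.226,0.0,0,0,0,-1,0.15,-0.226,-0.015,0,0,0,-1,0.15,-0.226,-0.03,0,0,0,-1,0.15,-0.226,-0.04,0,0,0,-1,0.15,-0.226,-0.047,0,0,0,-1,0.15,-0.226,-0.047,0,0,0,-1,0.15,-0.226,-0.047,0,0,0,-1],
)

```text
time: 5.55
tool_pos: [0.5945, 0.062, 0.2024]
eef_rot: [[0.018, 1.0, -0.001], [1.0, -0.018, -0.0], [-0.0, -0.001, -1.0]]
contact_force: [0.0, -0.5, -0.1]
width: 0.0229
grip_force: 59.1
```

Next I go down 5 mm, release and lift.

step_arm(
  rows=[0.002,0,-0.003,0,0,0,-1,0.002,0,-0.005,0,0,0,-1,0.002,0,-0.005,0,0,0,-1,0.002,0,-0.005,0,0,0,-1,0.002,0,-0.005,0,0,0,0.1,0.002,0,-0.005,0,0,0,0.3,0.002,0,-0.005,0,0,0,0.5,0.002,0,-0.005,0,0,0,0.5,0.002,0,-0.005,0,0,0,0.5,0.002,0,-0.005,0,0,0,0.5,0.002,0,0.02,0,0,0,0.5,0.002,0,0.06,0,0,0,0.5,0.002,0,0.06,0,0,0,0.5],
)

```text
time: 6.63
tool_pos: [0.5997, 0.0612, 0.2692]
eef_rot: [[0.02, 1.0, 0.012], [1.0, -0.02, 0.002], [0.002, 0.012, -1.0]]
contact_force: [1.2, 0.3, 0.9]
width: 0.0637
grip_force: 0.0
```

```bash
python3 - <<'E'
from h import *
s=status.state(); print(np.round(s["tool_pos"],4),np.round(s["contact_force"],1),s["width"])
c=imaging.get_calibration("wrist");im=imaging.read_camera("wrist")
print(rect("wrist","spacer_mid",.034,c)); cv2.imwrite("pics/w4.png",im[:,:,::-1])
E
```

```text
[0.5997 0.0612 0.2692] [1.2 0.3 0.9] 0.06374894816316423
[(0.91, [240.0, 202.0, 32.0, 41.0], 'xy', 597, 66, 'size', 30, 24, 'ang', 88.7), (0.48, [53.0, 29.0, 55.0, 58.0], 'xy', 451, 217, 'size', 51, 56, 'ang', 85.3)]
```

View pics/w4.png

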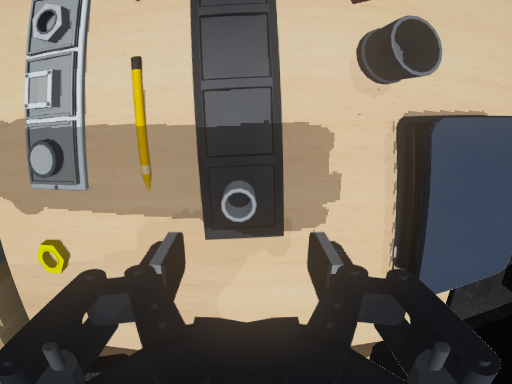

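The spacer stands in the rightmost pocket at (240,203). Next is the nut.

step_arm(
  rows=[-0.159,0.161,0,0,0,0.173,0.5,-0.159,0.161,0,0,0,0.173,0.5,-0.159,0.161,0,0,0,0.173,0.5,-0.159,0.161,0,0,0,0.173,0.5,-0.159,0.161,0,0,0,0.173,0.5,-0.159,0.161,-0.01,0,0,0.173,0.5,-0.159,0.161,-0.03,0,0,0.173,0.5,-0.159,0.161,-0.05,0,0,0.173,0.5,-0.159,0.161,-0.06,0,0,0.173,0.5,-0.159,0.161,-0.07,0,0,0.173,0.5,-0.159,0.161,-0.076,0,0,0.173,0.5,-0.159,0.161,-0.08,0,0,0.173,0.5,-0.159,0.161,-0.08,0,0,0.173,0.5,-0.159,0.161,-0.08,0,0,0.173,0.5],
)

```text
time: 7.9
tool_pos: [0.4381, 0.2225, 0.183]
eef_rot: [[-0.153, 0.988, 0.001], [0.988, 0.153, 0.0], [0.0, 0.001, -1.0]]
contact_force: [-0.3, 0.4, -0.1]
width: 0.0638
grip_force: 0.0
```

```bash
python3 - <<'E'
from h import *
s=status.state(); print(np.round(s["tool_pos"],4),np.round(s["contact_force"],1),s["width"])
im=imaging.read_camera("wrist"); cv2.imwrite("pics/w5.png",cv2.resize(im[180:330,150:350,::-1],(800,600),interpolation=cv2.INTER_CUBIC))
E
```

```text
[0.4381 0.2225 0.183 ] [-0.3  0.4 -0.1] 0.06377054186776301
```

View pics/w5.png

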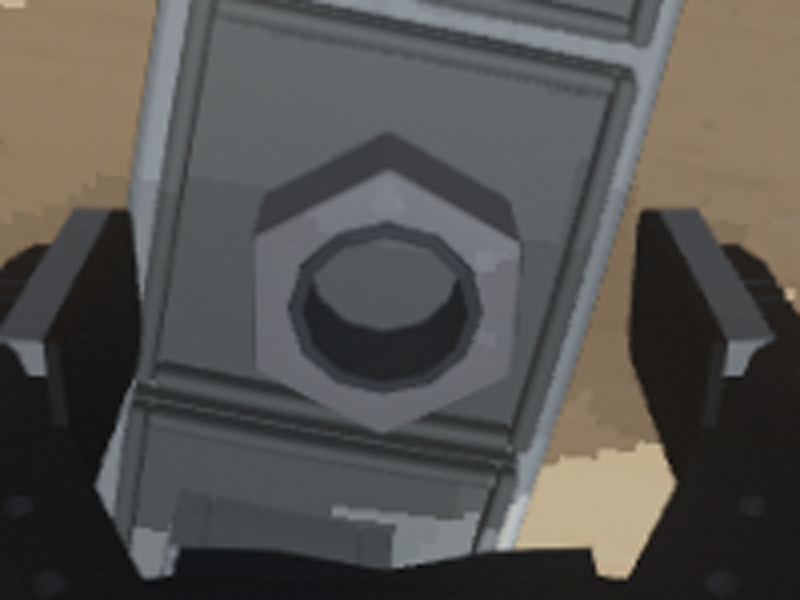

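The nut (386,300) is centred with its flats parallel to the pads. I close and lift.

step_arm(
  rows=[0,0,0,0,0,0,-1,0,0,0,0,0,0,-1,0,0,0,0,0,0,-1,0,0,0,0,0,0,-1,0,0,0,0,0,0,-1,0,0,0,0,0,0,-1,0,0,0,0,0,0,-1,0,0,0.02,0,0,0,-1,0,0,0.05,0,0,0,-1,0,0,0.05,0,0,0,-1],
)

```text
time: 8.78
tool_pos: [0.4401, 0.2234, 0.2376]
eef_rot: [[-0.153, 0.988, 0.008], [0.988, 0.153, 0.006], [0.004, 0.009, -1.0]]
contact_force: [0.9, -0.3, 0.1]
width: 0.0299
grip_force: 60.4
```

step_arm(
  rows=[0.158,-0.101,0.01,0,0,0,-1,0.158,-0.101,0.01,0,0,0,-1,0.158,-0.101,0.01,0,0,0,-1,0.158,-0.101,0.01,0,0,0,-1,0.158,-0.101,0.01,0,0,0,-1,0.158,-0.101,0.0,0,0,0,-1,0.158,-0.101,-0.02,0,0,0,-1,0.158,-0.101,-0.035,0,0,0,-1,0.158,-0.101,-0.045,0,0,0,-1,0.158,-0.101,-0.048,0,0,0,-1,0.158,-0.101,-0.05,0,0,0,-1,0.158,-0.101,-0.052,0,0,0,-1,0.158,-0.101,-0.052,0,0,0,-1,0.158,-0.101,-0.052,0,0,0,-1],
)

```text
time: 9.95
tool_pos: [0.5949, 0.1218, 0.1846]
eef_rot: [[-0.154, 0.988, -0.004], [0.988, 0.154, 0.002], [0.002, -0.003, -1.0]]
contact_force: [-11.4, -1.8, 28.4]
width: 0.0303
grip_force: 66.5
```

28 N of contact while still about 4 mm high, so I look before going on.

```bash
python3 - <<'E'
from h import *
s=status.state(); print(np.round(s["tool_pos"],4),np.round(s["contact_force"],1),s["width"])
im=imaging.read_camera("wrist"); g=np.clip(im[150:330,136:376,::-1].astype(int)*2,0,255).astype(np.uint8);cv2.imwrite("pics/w6.png",cv2.resize(g,(800,600),interpolation=cv2.INTER_CUBIC))
E
```

```text
[0.5949 0.1218 0.1846] [-11.4  -1.8  28.4] 0.030307278970015204
```

View pics/w6.png

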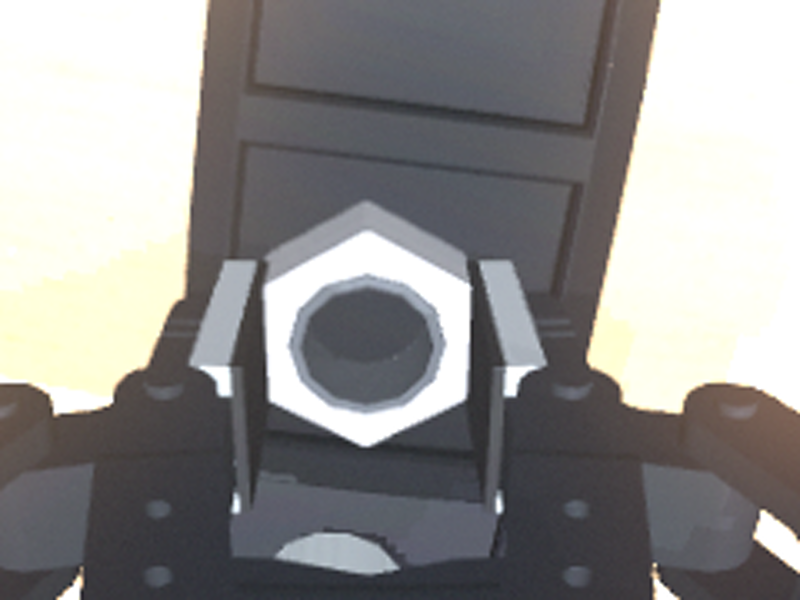

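The nut lies inside the pocket area and the contact is probably the floor. I back off 3 mm, release and lift.

step_arm(
  rows=[0,0,0.003,0,0,0,-1,0,0,0.003,0,0,0,-1,0,0,0.003,0,0,0,-0.1,0,0,0.003,0,0,0,0.1,0,0,0.003,0,0,0,0.3,0,0,0.003,0,0,0,0.5,0,0,0.003,0,0,0,0.5,0,0,0.003,0,0,0,0.5,0,0,0.02,0,0,0,0.5,0,0,0.06,0,0,0,0.5,0,0,0.082,0,0,0,0.5,0,0,0.082,0,0,0,0.5],
)

```text
time: 11.0
tool_pos: [0.5981, 0.1216, 0.268]
eef_rot: [[-0.153, 0.988, 0.01], [0.988, 0.153, 0.003], [0.001, 0.01, -1.0]]
contact_force: [1.3, -0.4, 0.4]
width: 0.0638
grip_force: 0.0
```

```bash
python3 - <<'E'
from h import *
s=status.state(); print(np.round(s["tool_pos"],4),np.round(s["contact_force"],1),s["width"])
c=imaging.get_calibration("wrist");im=imaging.read_camera("wrist")
print(rect("wrist","nut_mid",.022,c),rect("wrist","lens_mid",.027,c),rect("wrist","assembly_tray",.012,c)); g=np.clip(im[:,:,::-1].astype(int)*1.6,0,255).astype(np.uint8);cv2.imwrite("pics/w7.png",g)
E
```

```text
[0.5981 0.1216 0.268 ] [ 1.3 -0.4  0.4] 0.06384688508455132
[(0.96, [241.0, 200.0, 38.0, 51.0], 'xy', 596, 124, 'size', 32, 38, 'ang', 8.6)] [(0.64, [52.0, 194.0, 38.0, 43.0], 'xy', 433, 107, 'size', 42, 32, 'ang', 32.3), (0.51, [237.0, 200.0, 39.0, 49.0], 'xy', 595, 125, 'size', 31, 37, 'ang', 9.5)] [(0.7, [253.0, 152.0, 114.0, 298.0], 'xy', 597, 152, 'size', 67, 252, 'ang', 1.6), (0.5, [84.0, 9.0, 63.0, 18.0], 'xy', 438, 266, 'size', 16, 61, 'ang', 85.7)]
```

View pics/w7.png

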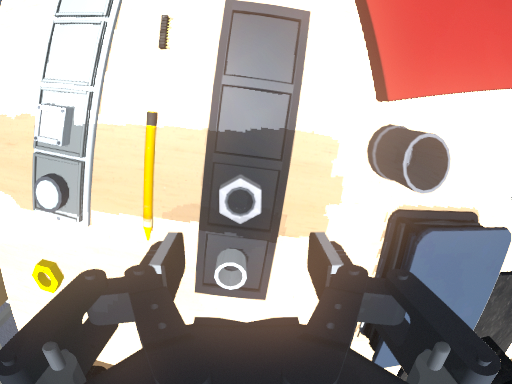

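The nut is centred at (596,124) mm in pocket 3, flat. The filter is next, gripped slightly higher.

step_arm(
  rows=[-0.166,0.043,0,0,0,-0.225,0.5,-0.166,0.043,0,0,0,-0.225,0.5,-0.166,0.043,0,0,0,-0.225,0.5,-0.166,0.043,0,0,0,-0.225,0.5,-0.166,0.043,0,0,0,-0.225,0.5,-0.166,0.043,-0.02,0,0,-0.225,0.5,-0.166,0.043,-0.04,0,0,-0.225,0.5,-0.166,0.043,-0.055,0,0,-0.225,0.5,-0.166,0.043,-0.065,0,0,-0.225,0.5,-0.166,0.043,-0.071,0,0,-0.225,0.5,-0.166,0.043,-0.076,0,0,-0.225,0.5,-0.166,0.043,-0.076,0,0,-0.225,0.5,-0.166,0.043,-0.076,0,0,-0.225,0.5],
)

```text
time: 12.28
tool_pos: [0.43, 0.1646, 0.1868]
eef_rot: [[0.071, 0.997, 0.0], [0.997, -0.071, -0.0], [-0.0, 0.0, -1.0]]
contact_force: [0.6, -0.4, 0.0]
width: 0.0639
grip_force: 0.0
```

```bash
python3 - <<'E'
from h import *
s=status.state(); print(np.round(s["tool_pos"],4),np.round(s["contact_force"],1),s["width"])
im=imaging.read_camera("wrist"); cv2.imwrite("pics/w8.png",cv2.resize(im[180:330,150:350,::-1],(800,600),interpolation=cv2.INTER_CUBIC))
E
```

```text
[0.43   0.1646 0.1868] [ 0.6 -0.4  0. ] 0.06390602556113469
```

View pics/w8.png

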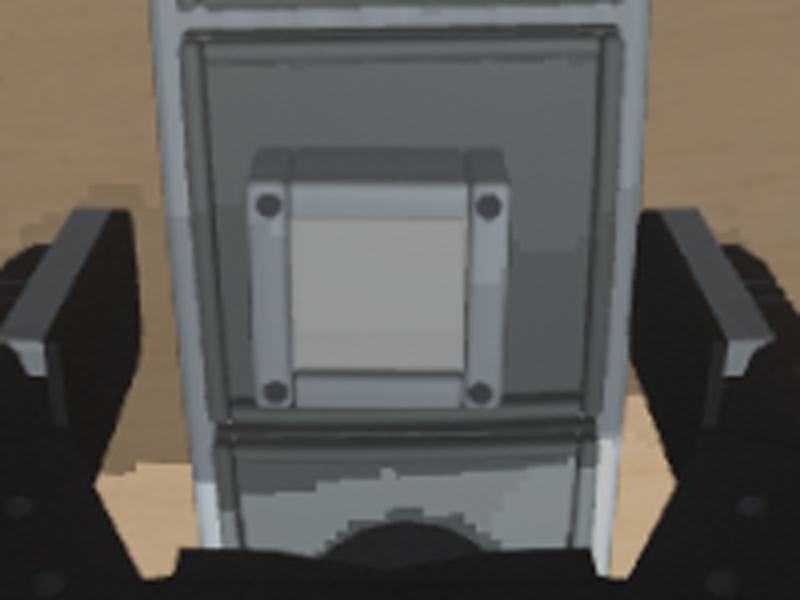

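The filter (378,295) is aligned between the pads, so I close and lift.

step_arm(
  rows=[0,0,0,0,0,0,-1,0,0,0,0,0,0,-1,0,0,0,0,0,0,-1,0,0,0,0,0,0,-1,0,0,0,0,0,0,-1,0,0,0,0,0,0,-1,0,0,0,0,0,0,-1],
)

```text
time: 12.92
tool_pos: [0.429, 0.1649, 0.1877]
eef_rot: [[0.071, 0.997, -0.003], [0.997, -0.071, 0.001], [0.001, -0.003, -1.0]]
contact_force: [-4.9, -0.3, 11.5]
width: 0.0301
grip_force: 62.5
```

step_arm(
  rows=[0,0,0.02,0,0,0,-1,0,0,0.05,0,0,0,-1,0,0,0.05,0,0,0,-1],
)

```text
time: 13.17
tool_pos: [0.4318, 0.1652, 0.2408]
eef_rot: [[0.071, 0.997, 0.007], [0.997, -0.071, 0.005], [0.005, 0.007, -1.0]]
contact_force: [1.8, 0.0, 0.1]
width: 0.0304
grip_force: 60.1
```

The filter is held, and the closing swing pressed lightly on the floor as I suspected. I place it in P2.

step_arm(
  rows=[0.166,0.017,0.01,0,0,0,-1,0.166,0.017,0.01,0,0,0,-1,0.166,0.017,0.01,0,0,0,-1,0.166,0.017,0.01,0,0,0,-1,0.166,0.017,0.01,0,0,0,-1,0.166,0.017,0.0,0,0,0,-1,0.166,0.017,-0.02,0,0,0,-1,0.166,0.017,-0.035,0,0,0,-1,0.166,0.017,-0.043,0,0,0,-1,0.166,0.017,-0.047,0,0,0,-1,0.166,0.017,-0.05,0,0,0,-1,0.166,0.017,-0.051,0,0,0,-1,0.166,0.017,-0.051,0,0,0,-1],
)

```text
time: 14.25
tool_pos: [0.5958, 0.1818, 0.1862]
eef_rot: [[0.071, 0.997, 0.001], [0.997, -0.071, 0.0], [0.0, 0.001, -1.0]]
contact_force: [0.3, -0.1, -0.6]
width: 0.0303
grip_force: 60.1
```

step_arm(
  rows=[0,0,0,0,0,0,-1,0,0,0,0,0,0,-0.1,0,0,0,0,0,0,0.1,0,0,0,0,0,0,0.3,0,0,0,0,0,0,0.5,0,0,0,0,0,0,0.5,0,0,0,0,0,0,0.5,0,0,0.02,0,0,0,0.5,0,0,0.06,0,0,0,0.5,0,0,0.077,0,0,0,0.5,0,0,0.077,0,0,0,0.5],
)

```text
time: 15.17
tool_pos: [0.5979, 0.1817, 0.2676]
eef_rot: [[0.071, 0.997, 0.009], [0.997, -0.071, 0.003], [0.004, 0.008, -1.0]]
contact_force: [0.4, -1.3, 0.3]
width: 0.0645
grip_force: 0.0
```

```bash
python3 - <<'E'
from h import *
s=status.state(); print(np.round(s["tool_pos"],4),np.round(s["contact_force"],1),s["width"])
c=imaging.get_calibration("wrist");im=imaging.read_camera("wrist")
print(rect("wrist","filter_mid",.022,c),rect("wrist","lens_mid",.027,c),rect("wrist","cup_lens",.015,c)); g=np.clip(im[:,:,::-1].astype(int)*1.4,0,255).astype(np.uint8);cv2.imwrite("pics/w9.png",g)
E
```

```text
[0.5979 0.1817 0.2676] [ 0.4 -1.3  0.3] 0.06453509104196763
[(0.78, [242.0, 205.0, 38.0, 40.0], 'xy', 596, 182, 'size', 35, 32, 'ang', 85.7)] [(0.54, [70.0, 284.0, 15.0, 18.0], 'xy', 427, 119, 'size', 32, 5, 'ang', 35.0)] [(0.83, [75.0, 270.0, 49.0, 27.0], 'xy', 429, 130, 'size', 68, 31, 'ang', 19.0)]
```

View pics/w9.png

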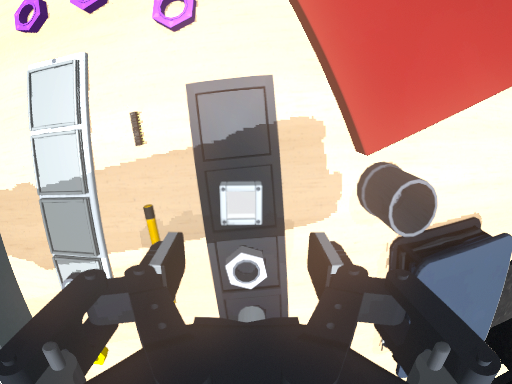

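The filter sits in pocket 2 at (596,182) mm. The lens is next.

step_arm(
  rows=[-0.166,-0.077,0,0,0,0.05,0.5,-0.166,-0.077,0,0,0,0.05,0.5,-0.166,-0.077,0,0,0,0.05,0.5,-0.166,-0.077,0,0,0,0.05,0.5,-0.166,-0.077,0,0,0,0.05,0.5,-0.166,-0.077,-0.02,0,0,0.05,0.5,-0.166,-0.077,-0.04,0,0,0.05,0.5,-0.166,-0.077,-0.055,0,0,0.05,0.5,-0.166,-0.077,-0.065,0,0,0.05,0.5,-0.166,-0.077,-0.071,0,0,0.05,0.5,-0.166,-0.077,-0.075,0,0,0.05,0.5,-0.166,-0.077,-0.075,0,0,0.05,0.5,-0.166,-0.077,-0.075,0,0,0.05,0.5],
)

```text
time: 16.45
tool_pos: [0.43, 0.1046, 0.1879]
eef_rot: [[0.021, 1.0, 0.0], [1.0, -0.021, -0.0], [-0.0, 0.0, -1.0]]
contact_force: [0.9, 0.4, 0.3]
width: 0.0639
grip_force: 0.0
```

```bash
python3 - <<'E'
from h import *
s=status.state(); print(np.round(s["tool_pos"],4),np.round(s["contact_force"],1),s["width"])
c=imaging.get_calibration("wrist");im=imaging.read_camera("wrist");print(rect("wrist","lens_mid",.027,c)); cv2.imwrite("pics/w10.png",cv2.resize(im[180:330,150:350,::-1],(800,600),interpolation=cv2.INTER_CUBIC))
E
```

```text
[0.43   0.1046 0.1879] [0.9 0.4 0.3] 0.0638704232609462
[(0.73, [244.0, 254.0, 65.0, 71.0], 'xy', 429, 106, 'size', 36, 33, 'ang', 59.6), (0.4, [481.0, 288.0, 42.0, 48.0], 'xy', 594, 66, 'size', 27, 60, 'ang', 52.6)]
```

View pics/w10.png

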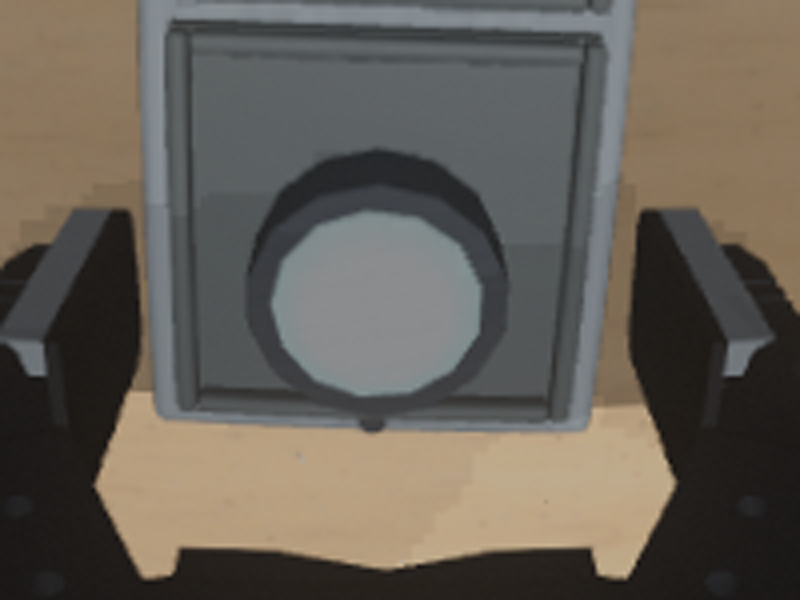

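The lens (378,300) is centred between the pads. I close, lift and carry it to P1.

step_arm(
  rows=[0,0,0,0,0,0,-1,0,0,0,0,0,0,-1,0,0,0,0,0,0,-1,0,0,0,0,0,0,-1,0,0,0,0,0,0,-1,0,0,0,0,0,0,-1,0,0,0,0,0,0,-1,0,0,0.02,0,0,0,-1,0,0,0.05,0,0,0,-1,0,0,0.05,0,0,0,-1],
)

```text
time: 17.38
tool_pos: [0.4318, 0.1049, 0.2415]
eef_rot: [[0.021, 1.0, 0.007], [1.0, -0.021, 0.003], [0.004, 0.007, -1.0]]
contact_force: [0.8, -0.5, -0.0]
width: 0.0299
grip_force: 59.8
```

step_arm(
  rows=[0.165,0.136,0.01,0,0,0,-1,0.165,0.136,0.01,0,0,0,-1,0.165,0.136,0.01,0,0,0,-1,0.165,0.136,0.01,0,0,0,-1,0.165,0.136,0.01,0,0,0,-1,0.165,0.136,0.01,0,0,0,-1,0.165,0.136,0.0,0,0,0,-1,0.165,0.136,-0.02,0,0,0,-1,0.165,0.136,-0.035,0,0,0,-1,0.165,0.136,-0.043,0,0,0,-1,0.165,0.136,-0.047,0,0,0,-1,0.165,0.136,-0.05,0,0,0,-1,0.165,0.136,-0.051,0,0,0,-1,0.165,0.136,-0.051,0,0,0,-1],
)

```text
time: 18.55
tool_pos: [0.5948, 0.2405, 0.1872]
eef_rot: [[0.021, 1.0, 0.001], [1.0, -0.021, 0.0], [0.0, 0.001, -1.0]]
contact_force: [-0.7, 0.4, -0.8]
width: 0.0301
grip_force: 59.8
```

Next I lower 2 mm, release and lift high.

step_arm(
  rows=[0,0,-0.001,0,0,0,-1,0,0,-0.002,0,0,0,-1,0,0,-0.002,0,0,0,-0.1,0,0,-0.002,0,0,0,0.1,0,0,-0.002,0,0,0,0.3,0,0,-0.002,0,0,0,0.5,0,0,-0.002,0,0,0,0.5,0,0,-0.002,0,0,0,0.5,0,0,0.02,0,0,0,0.5,0,0,0.06,0,0,0,0.5,-0.02,0,0.1,0,0,0,0.5,-0.02,0,0.1,0,0,0,0.5,-0.02,0,0.1,0,0,0,0.5,-0.02,0,0.1,0,0,0,0.5],
)

```text
time: 19.72
tool_pos: [0.5744, 0.2407, 0.2867]
eef_rot: [[0.021, 1.0, 0.0], [1.0, -0.021, 0.0], [0.0, 0.0, -1.0]]
contact_force: [-0.3, -0.7, -0.4]
width: 0.0641
grip_force: 0.0
```

```bash
python3 - <<'E'
from h import *
c=imaging.get_calibration("wrist");im=imaging.read_camera("wrist")
print(rect("wrist","lens_mid",.024,c)); t=imaging.read_camera("scene")[150:246,225:385]
o=np.zeros((600,800,3),np.uint8); o[:300,:400]=cv2.resize(im,(400,300)); o[300:540,:400]=cv2.resize(t,(400,240),interpolation=cv2.INTER_CUBIC)
o[:480,400:]=cv2.resize(im[120:264,160:280],(400,480),interpolation=cv2.INTER_CUBIC)
cv2.imwrite("pics/w11.png",np.clip(o[:,:,::-1].astype(int)*1.4,0,255).astype(np.uint8))
E
```

```text
[(0.58, [269.0, 197.0, 38.0, 43.0], 'xy', 595, 241, 'size', 33, 31, 'ang', 89.0)]
```

View pics/w11.png

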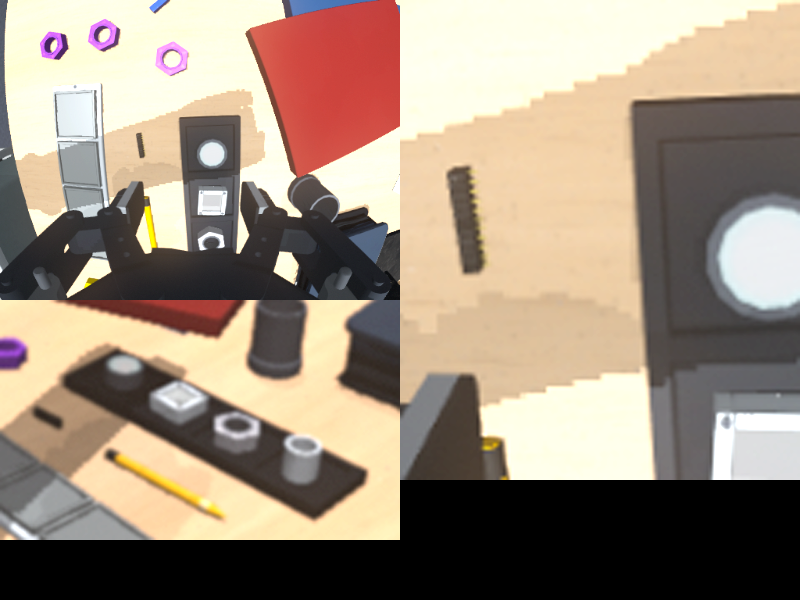

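The picture shows all four parts upright in the black tray, in the order lens, filter, nut, spacer from the left. The lens is centred at (595,241) mm.

```bash
python3 -c "
from plant import job
print(job.hand_in())"
```

```text
the job is handed in; nothing more can be done
None
```

I moved all four parts to the assembly tray in reverse order (lens, filter, nut, spacer from the left), let them go standing flat in their pockets, and handed the job in at about 20 s; no verdict came back.

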